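# Squeeze the glued lamp foot in the one-hand clamp

### The job

The little wooden foot of the garden lamp has just been glued together from two halves: take it from the blue coaster, stand it upright on the bed of the one-hand clamp, between the yellow pad and the far black jaw, midway across the bed and with its glue line parallel to the jaw faces, and let go of it. Then pump the red trigger (squeeze, let it spring back, squeeze again) until the pad has pushed the foot home against the far jaw and is pressed about half-way into the red jaw, never nearly all the way in, which would crush the joint. Work the jaw with the trigger only, leave the other things where they stand, and finish while still holding the trigger squeezed with that pressure on.

Things in the scene. Friction and masses are not known exactly. Their poses are not given: they have to be found in the camera images.
- clamp: One-hand ratchet clamp screwed to the table. Dark steel base plate 270 x 80 x 12 mm, its top is the bed. Origin on the table surface; x runs along the clamp from the handle to the far jaw, y across, z up; the plate reaches from x = -165 to +105 mm. The red moving jaw, 46 mm wide, top at z = 75 mm, rides on a toothed rod; grey cheeks at the handle's foot reach z = 96 mm.
- far_jaw (a point): Centre of the inner face (towards the pad, normal to the clamp's x) of the fixed black far jaw: clamp x = 70 mm, z = 44 mm. The jaw is 52 mm wide in y, its top at z = 75 mm.
- clamp_bed (a point): Point on top of the bed (12 mm above the table), clamp x = 36 mm, y = 0: near the middle of the space for the lamp foot. Axes as the clamp's.
- handle (a point): Centre of the fixed black handle post at squeezing height: clamp x = -112 mm, y = 0, z = 141 mm. It is 16 mm thick in x, 28 mm wide in y, its top at z = 172 mm. The trigger stands on its +x side.
- trigger_grip (a point): Middle of the red trigger bar at squeezing height (about 141 mm above the table). Bar 10 mm thick along the clamp's x, 24 mm wide in y, top about 172 mm above the table. Over their outer faces handle and trigger measure 46 mm released and 30 mm fully squeezed: the trigger's outer face is then at clamp x = -74 and -90 mm.
- trigger (a joint): Trigger angle in rad: 0 released, grows as it is squeezed towards the handle (clamp -x), 0.28 at its stop (about 17 mm of travel at the grip point). Pivot 60 mm below the grip point. A return spring pushes back with 2 to 3 N at the grip point.
- jaw (a joint): Advance of the red jaw in m, 0 to 0.06. A squeeze drives it to the far jaw by a pawl on 5 mm teeth: 0.9 mm per mm of trigger travel once a tooth is caught, 15 mm at most a full squeeze, usually 10. When the trigger springs back a 3 N brake keeps the jaw in place. It holds no more: with the trigger let go a pressed pad pushes the jaw back until it is pressed in only 1 to 2.5 mm.
- pad (a joint): How far the yellow pad is pressed into the red jaw, in m: 0 free, 0.012 bottomed; spring of 1.2 N per mm. About half-way (3 to 8.5 mm) is the right pressure; above 10 mm the glued joint is crushed. Pressed in 5.5 mm takes about 11 N on the trigger at the grip point.
- pad_face (a point): Centre of the front face of the yellow pad (34 x 34 mm), which presses on the lamp foot; 47 mm above the table. At the start it is 61 to 73 mm from the far jaw's face.
- block_mid (a point): Centre of the lamp foot, a loose upright wooden block of two halves, mid-brown and dark, with a pale glue line between: 40 mm along its x (across the glue line), 46 mm along its y (along the glue line), 70 mm tall, 90 g. It stands on the coaster at first. Its x must lie along the clamp's x (either way round).
- coaster: Blue silicone coaster, 100 mm across, 5 mm thick, stuck to the glass; origin at the centre of its underside.
- lamp: Battery garden lamp with toggle switch, 84 mm across, 187 mm tall; bystander, origin under its centre.
- tumbler_a: Clear plastic tumbler, 72 mm across, 95 mm tall; bystander, origin under its centre.
- tumbler_b: Second clear tumbler, same size; bystander, origin under its centre.
- bowl: Wooden bowl upside down, 132 mm across, 62 mm tall; bystander, origin under its centre.

How it is judged:
By the outcome, as a careful person would: the job done as asked, in the order asked, and still so for the second after the job is handed in, while the arm keeps its last pose, push and grip.
It also fails if it takes over 70 s, if anything falls off the work surface, if the arm or the gripper's body presses on something with over 40 N, if the wrist force passes 120 N, or if a joint passes its speed limit or range.

### The arm

A 7-joint arm with a two-finger parallel gripper is mounted at the origin on the work surface. World frame = base frame: x ahead of the robot, y to its left, z up, the work surface at z = 0. Lengths are in m, angles in rad, forces in N, time in s.
With the tool pointing down it reaches from about 0.425 to 0.875 m from the base axis. Payload 4.7 kg.
Tool frame: the origin (TCP) lies midway between the tips of the shut fingers; the grasp point (between the pads) lies 19 mm behind it (ctrl.grip_point_offset is the distance from the TCP to the grasp point, in m); z points along the fingers, y is the line along which they close (so a half turn about z gives the same grasp; the last joint's range is limited). The gripper opens to 87 mm and grips with 3 to 60 N. Pads are 19 mm wide; open, the fingers measure 117 mm over their backs; the gripper's body (75 mm by 190 mm) begins 51 mm behind the grasp point.
Start: joints at [-1.148, 0.321, -0.07, 1.45, 0.023, 1.371, -0.057], TCP at [0.258, 0.596, 0.223] pointing down, gripper open.
Joint ranges: [-2.86, 2.86], [-0.3, 2.09], [-1.38, 1.24], [0.06, 2.45], [-1.56, 4.7], [0.09, 2.05], [-2.69, 2.69]. Speed limits (rad/s): [2.57, 2.57, 3.14, 3.14, 3.14, 3.14, 3.14].

### API

Orientations are given as a rotation vector (axis times angle).
In Python, from bench import ctrl gives the robot as it stands. The module is installed in compiled form; this text tells all that it offers.
- The arm moves only by the shell command python3 -m handwheel 'ROWS' [OPENING] [FORCE]. ROWS is JSON, a list of rows, each an object of numbers: "x", "y", "z": the shift along the tool's x, y, z in m; "wx", "wy", "wz": the turn, a rotation vector about the tool's x, y, z in degrees. A call has 1 to 10 rows; each row is the pose to reach, as a shift and turn from the pose commanded when the call began, along the tool's axes at that moment; what a row does not reach only later rows make up. A row lasts 1/12 s, in which the tool goes at most 41.7 mm and 7.16 degrees, less where a joint would pass 70% of its speed; a pose out of reach is approached as far as the arm can. A call with a gripper value outside its range is refused whole. OPENING is the finger opening in m, from 0 to 0.087, set as the call begins (- or left out, the last holds). The fingers move at their own pace and stop on an object; FORCE is the grip in N (left out, the last holds). Time passes only in rows, so rows that repeat a pose let the fingers close. It gives the time, the measured TCP pose, the force, the opening and the grip force at its end, in the units of the state.
- ctrl.get_state(): the state, without advancing time (a new reading comes with each control period).
- ctrl.get_image(name): name is "scene" or "top"; returns a dict with "image" (480x640x3 uint8, red, green, blue), "K" (3x3 intrinsics, pixels), "world_to_cam" (4x4, takes a point from world to camera coordinates). Camera axes: x right, y down, z forward; pixel columns grow to the right and rows downward; lengths in m; the calibration is good to about 2 mm. A picture is of the moment at which its call begins. There is no depth.
- ctrl.close_job(): hands the job in; it is judged then, once.
The state is a dict: "time": time; "joint_positions": joint angles; "qd": joint speeds; "joint_torque": joint torques, N m; "position": TCP position; "tool_rot": TCP orientation; "ft_force": force on the tool from outside, world axes, zero at the start; "torque": the same for the moment, N m; "grip_width": opening from 0.0 (shut) to 1.0 (fully open); "grip_force": force on a finger pad.
Only numpy, scipy, OpenCV 4.12 (cv2) and the standard library are available. Lean on these libraries where they do the work, as an engineer would, in place of code of your own. Each camera call takes 0.05 s, during which the arm holds its last target. There are 200 camera calls.

## Working session

There is one attempt and no reset: what is moved stays moved. The work goes in short steps, Python scripts to look and compute and a shell command to move; the robot and the scene stay as the last step left them, time stands still between calls to the robot, and variables do not carry over. Pictures are saved under pics/ and viewed, at most 12 in all, crops included, and the job is handed in when it is done.

```bash
mkdir -p pics
cat > h.py <<'E'
import numpy as np, cv2
from bench import ctrl
from scipy.spatial.transform import Rotation as R
def cap(n,tag=None):
    d=ctrl.get_image(n)
    if tag: cv2.imwrite(f'pics/{tag}.png',d['image'][:,:,::-1])
    return d
def ray(d,u,v,z):
    T=np.array(d['world_to_cam']);K=np.array(d['K'])
    r=T[:3,:3].T@np.linalg.solve(K,[u,v,1.]);c=-T[:3,:3].T@T[:3,3]
    return c+r*(z-c[2])/r[2]
def proj(d,p):
    T=np.array(d['world_to_cam']);q=np.array(d['K'])@(T[:3,:3]@np.array(p)+T[:3,3]);return q[:2]/q[2]
E
python3 - <<'E'
from h import *
for n in('scene','top'):
    d=cap(n,n+'0');T=np.array(d['world_to_cam']);print(n,(-T[:3,:3].T@T[:3,3]).round(3),T[:3,:3].round(2).tolist())
s=ctrl.get_state();print(s)
print(R.from_rotvec(s['tool_rot']).as_matrix().round(3))
E
```

```text
scene [ 1.109 -0.655  0.659] [[0.79, 0.62, 0.01], [0.36, -0.44, -0.82], [-0.5, 0.65, -0.57]]
top [0.509 0.004 1.136] [[-0.01, -1.0, 0.01], [-0.99, 0.0, -0.11], [0.11, -0.01, -0.99]]
{'time': 0.1, 'joint_positions': array([-1.14789613,  0.32175106, -0.07010712,  1.45157725,  0.02261874,
        1.37076129, -0.05689302]), 'qd': array([-2.05419004e-04, -2.38062819e-03,  6.12528870e-05, -8.21549073e-04,
       -1.21345382e-03,  1.30996861e-03,  1.12104655e-04]), 'joint_torque': array([-1.03146423e-03, -4.92572951e+01, -4.06069402e-01, -3.13393199e+01,
       -6.40907488e-02,  3.95360647e-02,  6.62878324e-05]), 'position': array([0.25822194, 0.59596983, 0.22155745]), 'tool_rot': array([-6.37537030e-01, -3.07597227e+00,  2.65758840e-03]), 'ft_force': array([-0.3183623 , -0.05516171,  0.91566587]), 'torque': array([ 0.02163475, -0.01967477, -0.02563372]), 'grip_force': 0.0, 'grip_width': 0.9983811938252866}
[[-0.918  0.397 -0.001]
 [ 0.397  0.918 -0.002]
 [-0.    -0.002 -1.   ]]
```

View pics/scene0.png

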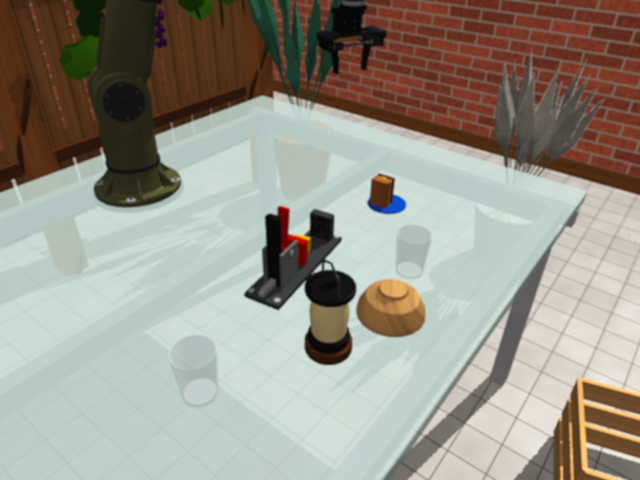

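View pics/top0.png

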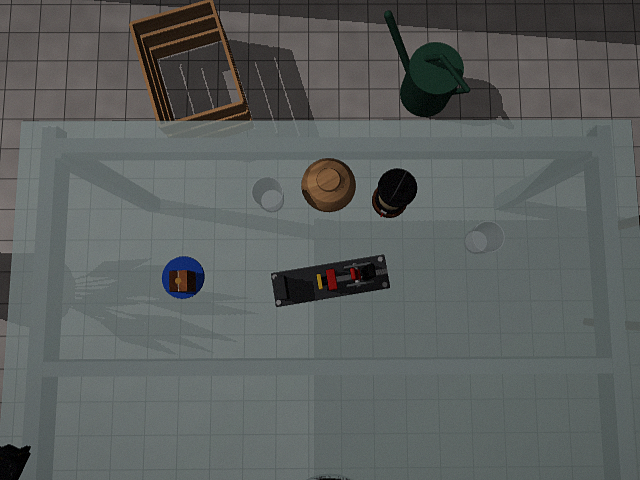

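The scene view shows the clamp in the middle (about 295,260), the block on the coaster at (382,192), a lamp (330,320), a bowl (392,305) and tumblers at (412,250) and (195,370). In the top view the plate spans (272..390, 255..306), with the far jaw on the left (293,288) and the handle on the right (365,270). The block is at (181,281).

Run:
```python
from h import *
im=cv2.imread('pics/top0.png')
a=cv2.resize(im[245:315,260:400],None,fx=5.6,fy=5.6,interpolation=cv2.INTER_CUBIC)
b=cv2.resize(im[250:305,155:210],None,fx=3.6,fy=3.6,interpolation=cv2.INTER_CUBIC)
s=cv2.imread('pics/scene0.png')
c=cv2.resize(s[165:220,355:415],None,fx=3.6,fy=3.6,interpolation=cv2.INTER_CUBIC)
o=np.zeros((600,800,3),np.uint8);o[:a.shape[0],:a.shape[1]]=a;o[400:400+b.shape[0],:b.shape[1]]=b;o[400:400+c.shape[0],250:250+c.shape[1]]=c
cv2.imwrite('pics/crop0.png',o)
d=cap('top');h=cv2.cvtColor(d['image'],cv2.COLOR_RGB2HSV)
def comps(m,name,z,lo=8):
    n,l,st,ce=cv2.connectedComponentsWithStats(m.astype(np.uint8))
    for i in range(1,n):
        if st[i,4]>=lo:
            r=cv2.minAreaRect(np.argwhere(l==i)[:,::-1].astype(np.float32))
            print(name,st[i],ce[i].round(1),ray(d,*ce[i],z).round(4),[[round(float(x),1) for x in p] for p in cv2.boxPoints(r)])
            if name=='plate':
                print([ray(d,*p,z).round(4).tolist() for p in cv2.boxPoints(r)])
H,S,V=[h[:,:,i].astype(int) for i in range(3)]
roi=np.zeros(H.shape,bool);roi[240:320,150:400]=1
comps(roi&(H>105)&(H<130)&(S>180),'coaster',.005)
comps(roi&(H>20)&(H<35)&(S>150),'pad',.064)
comps(roi&((H<6)|(H>174))&(S>150),'red',.075)
x=roi&(V<75)&(S<140);x[:,:262]=0
comps(x,'plate',.012,200)
b=roi&(H<20)&(S>90);b[:,215:]=0
comps(b,'block',.075)
```

```text
coaster [162 257  42  42 801] [183.2 274.5] [0.5713 0.3389 0.005 ] [[162.0, 257.0], [203.0, 257.0], [203.0, 298.0], [162.0, 298.0]]
pad [317 274   5  16  56] [318.9 281.4] [0.5512 0.0191 0.064 ] [[316.0, 274.1], [319.9, 273.6], [322.1, 288.6], [318.2, 289.1]]
red [326 269  12  22 189] [331.1 279.2] [ 0.5556 -0.008   0.075 ] [[324.9, 269.5], [333.8, 268.0], [337.3, 288.8], [328.4, 290.3]]
red [350 268  11  14 109] [354.8 274.1] [ 0.5666 -0.0604  0.075 ] [[350.0, 268.0], [360.0, 268.0], [360.0, 281.0], [350.0, 281.0]]
plate [ 271  254  119   53 3403] [329.  280.5] [ 0.5553 -0.0038  0.012 ] [[269.8, 272.7], [384.3, 253.6], [390.0, 287.8], [275.5, 306.9]]
[[0.5742, 0.1347, 0.012], [0.6178, -0.1342, 0.012], [0.5375, -0.146, 0.012], [0.4947, 0.1208, 0.012]]
block [169 270  27  22 512] [181.5 281. ] [0.5534 0.3214 0.075 ] [[169.0, 270.0], [195.0, 270.0], [195.0, 291.0], [169.0, 291.0]]
```

View pics/crop0.png

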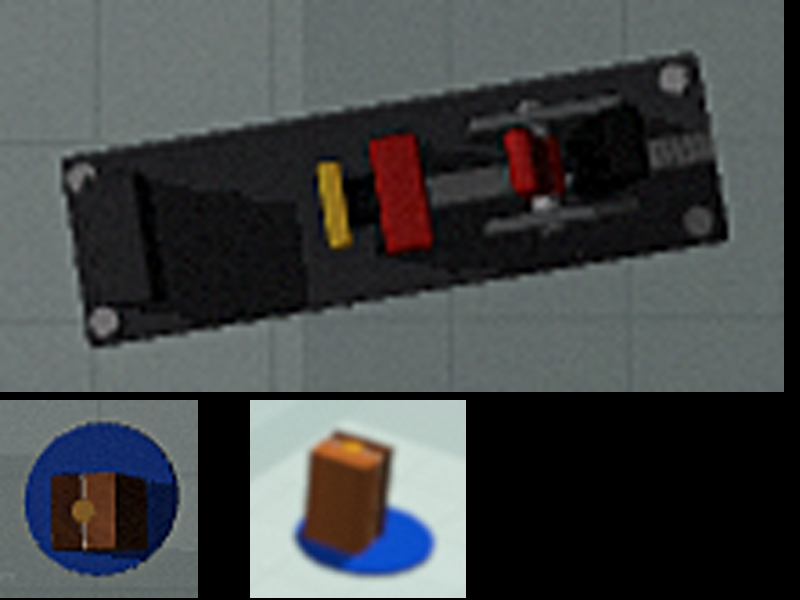

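The crop shows the block's top face at about px (178,281), with its glue line nearly vertical in the image (world x). The far jaw is the dark block on the left, the pad is yellow at (319,281), and the trigger is red at (352,273). The plate measured 271 x 82 mm, which fits the given size.

```bash
cat >> h.py <<'E'
CX=np.array([-.160,.987,0]);CX/=np.linalg.norm(CX);CY=np.array([-CX[1],CX[0],0]);O=np.array([.5512,.0234,0])
def cl(x,y,z): return O+x*CX+y*CY+[0,0,z]
def toclamp(p): q=np.array(p)-O;return np.array([q@CX,q@CY,q[2]])
def go(p,yaw):
    """shift (mm) and turn (deg) in tool axes to TCP p with tool y at yaw (deg, mod 180), pointing down"""
    s=ctrl.get_state();M=R.from_rotvec(s['tool_rot']).as_matrix()
    a=np.radians(yaw);y=np.array([np.cos(a),np.sin(a),0])
    if y@M[:,1]<-.2:y=-y
    z=np.array([0,0,-1.]);T=np.column_stack([np.cross(y,z),y,z])
    print('t',round(s['time'],2),'pos',s['position'].round(4),'shift mm',(M.T@(np.array(p)-s['position'])*1e3).round(1),'turn',np.degrees(R.from_matrix(M.T@T).as_rotvec()).round(1),'q7',s['joint_positions'][6].round(2),'F',s['ft_force'].round(1),'w',round(s['grip_width']*87,1),'gf',round(s['grip_force'],1))
E
python3 - <<'E'
from h import *
d=cap('top');im=d['image'].astype(int)
for v in range(268,294,3): print(v,[tuple(im[v,u]) [0] for u in range(164,204)])
c=ray(d,177.97,280.7,.075);print('block',c,'reach',np.hypot(*c[:2]))
# top face corners estimated from crop
cs=[((x+.5)/3.6-.5+155,(y-400+.5)/3.6-.5+250) for x,y in((51,475),(116,473),(116,549),(52,550))]
W=np.array([ray(d,*p,.075) for p in cs]);print(W.round(4),np.linalg.norm(W-np.roll(W,1,0),axis=1))
s=cap('scene');print('reproj scene',proj(s,c),[proj(s,w).round(0).tolist() for w in W])
for n,p in dict(handletop=cl(-.112,0,.172),trig=cl(-.079,0,.172),farjaw=cl(.07,0,.075)).items(): print(n,p.round(3),proj(d,p).round(1),proj(s,p).round(1))
print('lamp',ray(d,388,204,0),'tumA',ray(d,271,201,0))
go([*c[:2],.075+.12],0)
E
```

```text
268 [np.int64(41), np.int64(13), np.int64(18), np.int64(18), np.int64(12), np.int64(20), np.int64(21), np.int64(20), np.int64(16), np.int64(15), np.int64(19), np.int64(15), np.int64(16), np.int64(22), np.int64(17), np.int64(15), np.int64(16), np.int64(19), np.int64(16), np.int64(14), np.int64(12), np.int64(13), np.int64(18), np.int64(13), np.int64(19), np.int64(16), np.int64(11), np.int64(17), np.int64(20), np.int64(17), np.int64(12), np.int64(17), np.int64(16), np.int64(19), np.int64(10), np.int64(16), np.int64(18), np.int64(11), np.int64(0), np.int64(125)]
271 [np.int64(18), np.int64(19), np.int64(17), np.int64(14), np.int64(19), np.int64(44), np.int64(58), np.int64(51), np.int64(50), np.int64(49), np.int64(50), np.int64(42), np.int64(42), np.int64(92), np.int64(86), np.int64(92), np.int64(97), np.int64(94), np.int64(100), np.int64(94), np.int64(90), np.int64(82), np.int64(93), np.int64(0), np.int64(15), np.int64(17), np.int64(18), np.int64(11), np.int64(19), np.int64(13), np.int64(19), np.int64(16), np.int64(12), np.int64(15), np.int64(21), np.int64(18), np.int64(19), np.int64(16)
[... 3973 characters left out ...]

block [0.55396639 0.32912846 0.075     ] reach 0.6443634883960859
[[0.5766 0.35   0.075 ]
 [0.5776 0.3103 0.075 ]
 [0.5312 0.309  0.075 ]
 [0.5308 0.3479 0.075 ]] [0.04582184 0.03972497 0.04642042 0.03892912]
reproj scene [382.53431676 177.85183706] [[395.0, 178.0], [387.0, 184.0], [370.0, 178.0], [379.0, 172.0]]
handletop [ 0.569 -0.087  0.172] [371.  270.1] [271.9 215.6]
trig [ 0.564 -0.055  0.172] [354.8 272.8] [281.6 207.5]
farjaw [0.54  0.092 0.075] [285.5 286.5] [319.2 215.2]
lamp [ 0.73897902 -0.14681588  0.        ] tumA [0.74738835 0.13471008 0.        ]
t 0.25 pos [0.2583 0.5962 0.222 ] shift mm [-377.4 -127.5   27.2] turn [-0.   0.  66.6] q7 -0.06 F [-0.1  0.3  0.5] w 86.8 gf 0.0
```

```bash
python3 -m handwheel '[{"x":-0.03,"y":-0.01,"z":0.003,"wz":5},{"x":-0.07,"y":-0.022,"z":0.006,"wz":11},{"x":-0.11,"y":-0.035,"z":0.01,"wz":18},{"x":-0.15,"y":-0.05,"z":0.01,"wz":25},{"x":-0.19,"y":-0.065,"z":0.015,"wz":32},{"x":-0.23,"y":-0.08,"z":0.02,"wz":39},{"x":-0.27,"y":-0.09,"z":0.02,"wz":46},{"x":-0.31,"y":-0.1,"z":0.025,"wz":53},{"x":-0.35,"y":-0.117,"z":0.027,"wz":60},{"x":-0.3774,"y":-0.1275,"z":0.0272,"wz":64.6}]' 0.087 20
python3 -m handwheel '[{},{},{}]'
python3 - <<'E'
from h import *
go([.554,.3291,.031],2)
E
```

```text
t 0.25 pos [0.2583 0.5962 0.222 ] shift mm [-377.5 -127.4  191.2] turn [-0.   0.  64.6] q7 -0.06 F [-0.1  0.3  0.5] w 86.8 gf 0.0invalid input at $[0]: expected keys x, y, z, wx, wy, wz
invalid input at $[0]: expected keys x, y, z, wx, wy, wz
```

```bash
python3 -m handwheel '[{"x":-0.04,"y":-0.013,"z":0.003,"wx":0,"wy":0,"wz":7},{"x":-0.12,"y":-0.04,"z":0.01,"wx":0,"wy":0,"wz":20},{"x":-0.16,"y":-0.054,"z":0.015,"wx":0,"wy":0,"wz":27},{"x":-0.2,"y":-0.067,"z":0.02,"wx":0,"wy":0,"wz":34},{"x":-0.24,"y":-0.08,"z":0.02,"wx":0,"wy":0,"wz":41},{"x":-0.28,"y":-0.095,"z":0.02,"wx":0,"wy":0,"wz":48},{"x":-0.32,"y":-0.108,"z":0.025,"wx":0,"wy":0,"wz":55},{"x":-0.3774,"y":-0.1275,"z":0.0272,"wx":0,"wy":0,"wz":64.6},{"x":-0.3774,"y":-0.1275,"z":0.0272,"wx":0,"wy":0,"wz":64.6},{"x":-0.3774,"y":-0.1275,"z":0.0272,"wx":0,"wy":0,"wz":64.6}]' 0.087 20
python3 -m handwheel '[{"x":0,"y":0,"z":0,"wx":0,"wy":0,"wz":0},{"x":0,"y":0,"z":0,"wx":0,"wy":0,"wz":0}]'
python3 - <<'E'
from h import *
go([.554,.3291,.031],2)
E
```

```text
time: 1.08
position: [0.5578, 0.3239, 0.1952]
tool_rot: [2.193, 2.245, -0.001]
ft_force: [0.0, -0.4, 0.8]
grip_width: 0.999
grip_force: 0.0
time: 1.25
position: [0.5553, 0.3273, 0.195]
tool_rot: [2.187, 2.255, -0.001]
ft_force: [0.0, 0.4, 0.0]
grip_width: 0.998
grip_force: 0.0
t 1.25 pos [0.5553 0.3273 0.195 ] shift mm [  1.9  -1.2 164. ] turn [-0.   0.  -0.2] q7 -0.48 F [0.  0.4 0. ] w 86.9 gf 0.0
```

```bash
python3 -m handwheel '[{"x":0,"y":0,"z":0.03,"wx":0,"wy":0,"wz":0},{"x":0,"y":0,"z":0.06,"wx":0,"wy":0,"wz":0},{"x":0,"y":0,"z":0.09,"wx":0,"wy":0,"wz":0},{"x":0,"y":0,"z":0.115,"wx":0,"wy":0,"wz":0},{"x":0,"y":0,"z":0.14,"wx":0,"wy":0,"wz":0},{"x":0,"y":0,"z":0.155,"wx":0,"wy":0,"wz":0},{"x":0,"y":0,"z":0.164,"wx":0,"wy":0,"wz":0},{"x":0,"y":0,"z":0.164,"wx":0,"wy":0,"wz":0},{"x":0,"y":0,"z":0.164,"wx":0,"wy":0,"wz":0},{"x":0,"y":0,"z":0.164,"wx":0,"wy":0,"wz":0}]'
python3 - <<'E'
from h import *
go([.554,.3291,.031],2)
d=cap('scene');cv2.imwrite('pics/s1.png',cv2.resize(d['image'][130:230,320:450,::-1],None,fx=5,fy=5,interpolation=cv2.INTER_CUBIC))
E
```

```text
time: 2.08
position: [0.5546, 0.3307, 0.0329]
tool_rot: [2.181, 2.26, 0.004]
ft_force: [-0.8, -0.2, -0.4]
grip_width: 0.997
grip_force: 0.0
t 2.08 pos [0.5546 0.3307 0.0329] shift mm [-1.6 -0.7  1.9] turn [ 0.1 -0.1  0. ] q7 -0.45 F [-0.8 -0.2 -0.4] w 86.8 gf 0.0
```

View pics/s1.png

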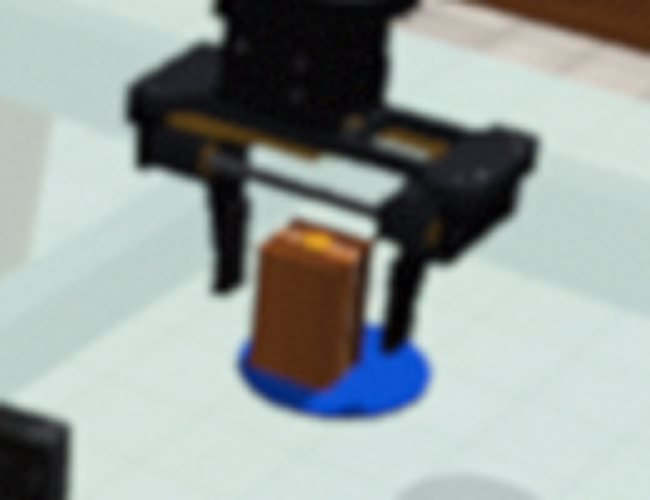

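The open fingers straddle the block at crop px (230,290) and (400,345), with the block between them at (310,300). Next I close and lift.

```bash
python3 -m handwheel '[{"x":0,"y":0,"z":0,"wx":0,"wy":0,"wz":0},{"x":0,"y":0,"z":0,"wx":0,"wy":0,"wz":0},{"x":0,"y":0,"z":0,"wx":0,"wy":0,"wz":0},{"x":0,"y":0,"z":0,"wx":0,"wy":0,"wz":0},{"x":0,"y":0,"z":0,"wx":0,"wy":0,"wz":0},{"x":0,"y":0,"z":0,"wx":0,"wy":0,"wz":0},{"x":0,"y":0,"z":0,"wx":0,"wy":0,"wz":0},{"x":0,"y":0,"z":0,"wx":0,"wy":0,"wz":0}]' 0.035 20
python3 -m handwheel '[{"x":0,"y":0,"z":-0.01,"wx":0,"wy":0,"wz":0},{"x":0,"y":0,"z":-0.03,"wx":0,"wy":0,"wz":0},{"x":0,"y":0,"z":-0.06,"wx":0,"wy":0,"wz":0},{"x":0,"y":0,"z":-0.09,"wx":0,"wy":0,"wz":0},{"x":0,"y":0,"z":-0.11,"wx":0,"wy":0,"wz":0},{"x":0,"y":0,"z":-0.12,"wx":0,"wy":0,"wz":0},{"x":0,"y":0,"z":-0.12,"wx":0,"wy":0,"wz":0},{"x":0,"y":0,"z":-0.12,"wx":0,"wy":0,"wz":0}]'
python3 - <<'E'
from h import *
go(cl(.042,0,.16),9.2)
d=cap('scene');cv2.imwrite('pics/s2.png',cv2.resize(d['image'][90:230,320:450,::-1],None,fx=4,fy=4,interpolation=cv2.INTER_CUBIC))
E
```

```text
time: 2.8
position: [0.554, 0.3294, 0.0313]
tool_rot: [-2.183, -2.259, 0.0]
ft_force: [1.0, 1.0, 0.3]
grip_width: 0.527
grip_force: 19.9
time: 3.47
position: [0.5538, 0.3294, 0.1511]
tool_rot: [-2.183, -2.259, 0.0]
ft_force: [0.1, 0.1, -1.8]
grip_width: 0.527
grip_force: 19.9
t 3.47 pos [0.5538 0.3294 0.1511] shift mm [-264.   -18.4   -8.9] turn [-0.  -0.  -7.2] q7 -0.47 F [ 0.1  0.1 -1.8] w 45.9 gf 19.9
```

View pics/s2.png

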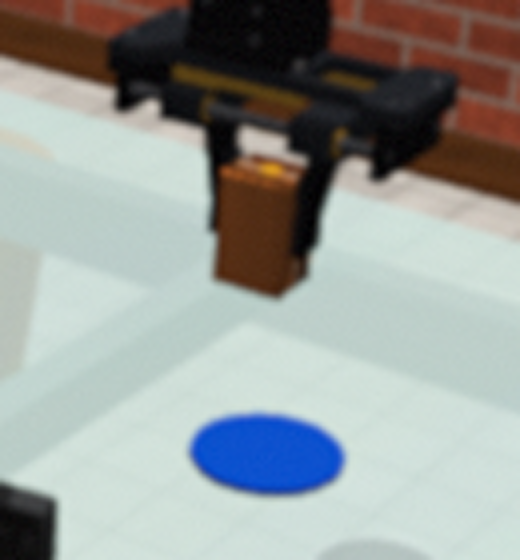

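The block is held upright between the fingers (crop px 258,230), width 45.9 mm, and the coaster is empty. I carry it over the clamp.

```bash
python3 -m handwheel '[{"x":-0.015,"y":-0.001,"z":-0.001,"wx":0,"wy":0,"wz":-0.5},{"x":-0.045,"y":-0.003,"z":-0.003,"wx":0,"wy":0,"wz":-1},{"x":-0.08,"y":-0.006,"z":-0.005,"wx":0,"wy":0,"wz":-2},{"x":-0.115,"y":-0.008,"z":-0.009,"wx":0,"wy":0,"wz":-3},{"x":-0.15,"y":-0.011,"z":-0.009,"wx":0,"wy":0,"wz":-4},{"x":-0.185,"y":-0.013,"z":-0.009,"wx":0,"wy":0,"wz":-5},{"x":-0.215,"y":-0.015,"z":-0.009,"wx":0,"wy":0,"wz":-6},{"x":-0.24,"y":-0.017,"z":-0.009,"wx":0,"wy":0,"wz":-7},{"x":-0.257,"y":-0.018,"z":-0.009,"wx":0,"wy":0,"wz":-7.2},{"x":-0.264,"y":-0.0184,"z":-0.009,"wx":0,"wy":0,"wz":-7.2}]'
python3 -m handwheel '[{"x":0,"y":0,"z":0,"wx":0,"wy":0,"wz":0},{"x":0,"y":0,"z":0,"wx":0,"wy":0,"wz":0},{"x":0,"y":0,"z":0,"wx":0,"wy":0,"wz":0},{"x":0,"y":0,"z":0,"wx":0,"wy":0,"wz":0}]'
python3 - <<'E'
from h import *
go(cl(.042,0,.0385),9.2)
E
```

```text
time: 4.35
position: [0.5434, 0.0608, 0.1585]
tool_rot: [-2.042, -2.386, 0.006]
ft_force: [0.9, 0.1, -1.5]
grip_width: 0.529
grip_force: 19.9
time: 4.68
position: [0.5446, 0.067, 0.1599]
tool_rot: [-2.033, -2.394, 0.0]
ft_force: [1.1, 0.2, -0.7]
grip_width: 0.525
grip_force: 20.0
t 4.68 pos [0.5446 0.067  0.1599] shift mm [ -2.1  -0.3 121.4] turn [-0.  -0.   0.1] q7 0.05 F [ 1.1  0.2 -0.7] w 45.6 gf 20.0
```

```bash
python3 -m handwheel '[{"x":0,"y":0,"z":0.01,"wx":0,"wy":0,"wz":0},{"x":0,"y":0,"z":0.03,"wx":0,"wy":0,"wz":0},{"x":0,"y":0,"z":0.05,"wx":0,"wy":0,"wz":0},{"x":0,"y":0,"z":0.07,"wx":0,"wy":0,"wz":0},{"x":0,"y":0,"z":0.09,"wx":0,"wy":0,"wz":0},{"x":0,"y":0,"z":0.105,"wx":0,"wy":0,"wz":0},{"x":0,"y":0,"z":0.11,"wx":0,"wy":0,"wz":0},{"x":0,"y":0,"z":0.11,"wx":0,"wy":0,"wz":0},{"x":0,"y":0,"z":0.11,"wx":0,"wy":0,"wz":0},{"x":0,"y":0,"z":0.11,"wx":0,"wy":0,"wz":0}]'
python3 - <<'E'
from h import *
go(cl(.042,0,.0385),9.2)
d=cap('scene');cv2.imwrite('pics/s3.png',cv2.resize(d['image'][160:320,230:360,::-1],None,fx=3.7,fy=3.7,interpolation=cv2.INTER_CUBIC))
E
```

```text
time: 5.52
position: [0.5457, 0.0653, 0.0514]
tool_rot: [2.036, 2.391, 0.003]
ft_force: [0.1, 0.9, -0.5]
grip_width: 0.529
grip_force: 19.9
t 5.52 pos [0.5457 0.0653 0.0514] shift mm [-0.3 -1.3 12.9] turn [ 0.1 -0.  -0. ] q7 0.09 F [ 0.1  0.9 -0.5] w 46.1 gf 19.9
```

View pics/s3.png

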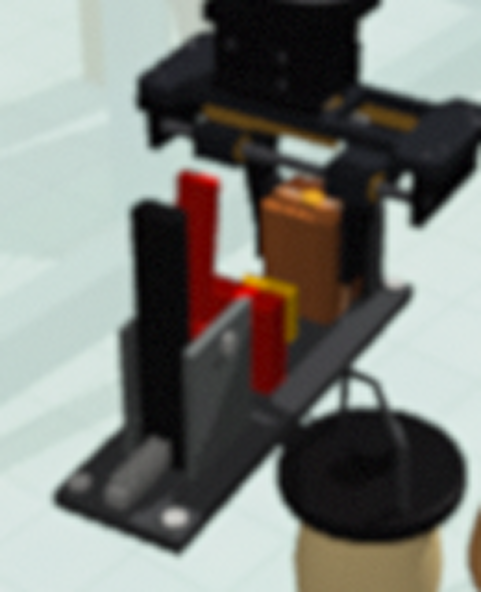

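The block hangs in the gap (crop px 300,250), clear of the yellow pad (275,305) and inside the jaw. I lower it the last 12 mm.

```bash
python3 -m handwheel '[{"x":0,"y":0,"z":0.005,"wx":0,"wy":0,"wz":0},{"x":0,"y":0,"z":0.009,"wx":0,"wy":0,"wz":0},{"x":0,"y":0,"z":0.0115,"wx":0,"wy":0,"wz":0},{"x":0,"y":0,"z":0.0115,"wx":0,"wy":0,"wz":0},{"x":0,"y":0,"z":0.0115,"wx":0,"wy":0,"wz":0},{"x":0,"y":0,"z":0.0115,"wx":0,"wy":0,"wz":0},{"x":0,"y":0,"z":0.0115,"wx":0,"wy":0,"wz":0}]'
python3 - <<'E'
from h import *
go(cl(.042,0,.0385),9.2)
E
```

```text
time: 6.15
position: [0.5447, 0.0649, 0.0389]
tool_rot: [-2.037, -2.392, 0.0]
ft_force: [0.3, -0.3, -1.2]
grip_width: 0.528
grip_force: 20.0
t 6.15 pos [0.5447 0.0649 0.0389] shift mm [-0.  -0.3  0.4] turn [-0.  0. -0.] q7 0.1 F [ 0.3 -0.3 -1.2] w 45.9 gf 20.0
```

```bash
python3 -m handwheel '[{"x":0,"y":0,"z":0.0007,"wx":0,"wy":0,"wz":0},{"x":0,"y":0,"z":0.0007,"wx":0,"wy":0,"wz":0},{"x":0,"y":0,"z":0.0007,"wx":0,"wy":0,"wz":0}]'
python3 -m handwheel '[{"x":0,"y":0,"z":0,"wx":0,"wy":0,"wz":0},{"x":0,"y":0,"z":0,"wx":0,"wy":0,"wz":0},{"x":0,"y":0,"z":0,"wx":0,"wy":0,"wz":0},{"x":0,"y":0,"z":0,"wx":0,"wy":0,"wz":0},{"x":0,"y":0,"z":-0.02,"wx":0,"wy":0,"wz":0},{"x":0,"y":0,"z":-0.05,"wx":0,"wy":0,"wz":0},{"x":0,"y":0,"z":-0.09,"wx":0,"wy":0,"wz":0},{"x":0,"y":0,"z":-0.13,"wx":0,"wy":0,"wz":0},{"x":0,"y":0,"z":-0.17,"wx":0,"wy":0,"wz":0},{"x":0,"y":0,"z":-0.17,"wx":0,"wy":0,"wz":0}]' 0.075 20
python3 - <<'E'
from h import *
go(cl(-.097,0,.215),-80.8)
E
```

```text
time: 6.4
position: [0.5449, 0.065, 0.0383]
tool_rot: [2.036, 2.392, 0.001]
ft_force: [-0.4, 0.6, 0.0]
grip_width: 0.529
grip_force: 20.0
time: 7.23
position: [0.5495, 0.0654, 0.2171]
tool_rot: [2.032, 2.385, 0.019]
ft_force: [1.5, -0.4, -0.0]
grip_width: 0.864
grip_force: 0.0
t 7.23 pos [0.5495 0.0654 0.2171] shift mm [-138.8   -4.9    1.8] turn [ 0.6 -0.7 90. ] q7 0.03 F [ 1.5 -0.4 -0. ] w 75.2 gf 0.0
```

```bash
python3 -m handwheel '[{"x":-0.012,"y":0,"z":0,"wx":0,"wy":0,"wz":7},{"x":-0.024,"y":-0.001,"z":0,"wx":0,"wy":0,"wz":14},{"x":-0.036,"y":-0.001,"z":0,"wx":0,"wy":0,"wz":21},{"x":-0.048,"y":-0.001,"z":0,"wx":0,"wy":0,"wz":28},{"x":-0.06,"y":-0.001,"z":0,"wx":0,"wy":0,"wz":35},{"x":-0.072,"y":-0.001,"z":0,"wx":0,"wy":0,"wz":42},{"x":-0.084,"y":-0.001,"z":0,"wx":0,"wy":0,"wz":49},{"x":-0.096,"y":-0.001,"z":0,"wx":0,"wy":0,"wz":56},{"x":-0.108,"y":-0.001,"z":0,"wx":0,"wy":0,"wz":63},{"x":-0.12,"y":-0.001,"z":0,"wx":0,"wy":0,"wz":70}]'
python3 - <<'E'
from h import *
go(cl(-.097,0,.215),-80.8)
E
```

```text
time: 8.07
position: [0.5629, -0.0542, 0.208]
tool_rot: [-3.043, -0.782, -0.0]
ft_force: [-0.2, 1.7, -1.1]
grip_width: 0.86
grip_force: 0.0
t 8.07 pos [ 0.5629 -0.0542  0.208 ] shift mm [-5.4 17.7 -7. ] turn [-0.  -0.  19.6] q7 -0.94 F [-0.2  1.7 -1.1] w 74.9 gf 0.0
```

```bash
python3 -m handwheel '[{"x":-0.002,"y":0.006,"z":0,"wx":0,"wy":0,"wz":7},{"x":-0.004,"y":0.012,"z":0,"wx":0,"wy":0,"wz":14},{"x":-0.0054,"y":0.0177,"z":0,"wx":0,"wy":0,"wz":20},{"x":-0.0054,"y":0.0177,"z":0,"wx":0,"wy":0,"wz":20},{"x":-0.0054,"y":0.0177,"z":0,"wx":0,"wy":0,"wz":20},{"x":-0.0054,"y":0.0177,"z":0,"wx":0,"wy":0,"wz":20},{"x":-0.0054,"y":0.0177,"z":0,"wx":0,"wy":0,"wz":20}]'
python3 - <<'E'
from h import *
go(cl(-.097,0,.122),-80.8)
d=cap('top');im=d['image']
cv2.imwrite('pics/t4.png',cv2.resize(im[235:325,250:400,::-1],None,fx=5,fy=5,interpolation=cv2.INTER_CUBIC))
E
```

```text
time: 8.65
position: [0.5668, -0.071, 0.2081]
tool_rot: [-3.131, -0.256, 0.0]
ft_force: [-0.7, -0.9, 0.3]
grip_width: 0.865
grip_force: 0.0
t 8.65 pos [ 0.5668 -0.071   0.2081] shift mm [-0.3  1.3 86.1] turn [-0.  -0.   0.1] q7 -1.24 F [-0.7 -0.9  0.3] w 75.2 gf 0.0
```

View pics/t4.png

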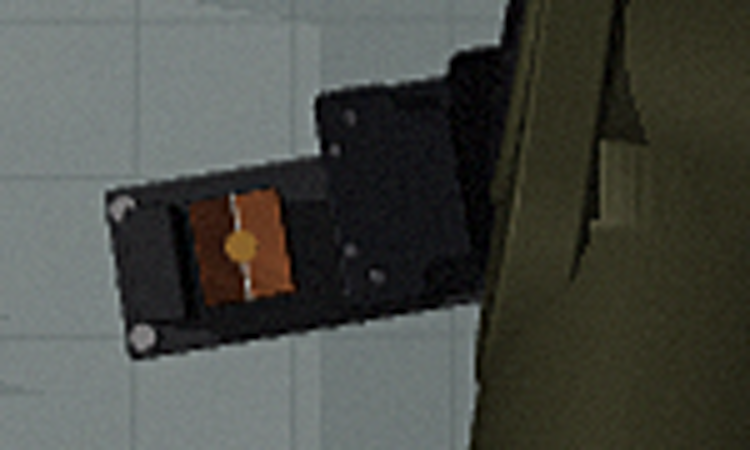

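The block stands on the bed (crop px 243,247), parallel to the far jaw and with a small gap to it. The arm hides the pad in this view.

```bash
python3 -m handwheel '[{"x":0,"y":0.001,"z":0.015,"wx":0,"wy":0,"wz":0},{"x":0,"y":0.001,"z":0.035,"wx":0,"wy":0,"wz":0},{"x":0,"y":0.001,"z":0.055,"wx":0,"wy":0,"wz":0},{"x":0,"y":0.001,"z":0.075,"wx":0,"wy":0,"wz":0},{"x":0,"y":0.001,"z":0.086,"wx":0,"wy":0,"wz":0},{"x":0,"y":0.001,"z":0.086,"wx":0,"wy":0,"wz":0},{"x":0,"y":0.001,"z":0.086,"wx":0,"wy":0,"wz":0},{"x":0,"y":0.001,"z":0.086,"wx":0,"wy":0,"wz":0},{"x":0,"y":0.001,"z":0.086,"wx":0,"wy":0,"wz":0}]'
python3 - <<'E'
from h import *
go(cl(-.097,0,.122),-80.8)
s=ctrl.get_state();print(toclamp(s['position']).round(4))
d=cap('top');print('block',toclamp(ray(d,298.2,284.,.082)).round(4))
def corner(x,y): return toclamp(ray(d,250+(x+.5)/5-.5,235+(y+.5)/5-.5,.082)).round(4)
print([corner(*p) for p in((190,203),(280,190),(296,290),(205,307))])
d=cap('scene');cv2.imwrite('pics/s5.png',cv2.resize(d['image'][160:310,230:360,::-1],None,fx=4,fy=4,interpolation=cv2.INTER_CUBIC))
E
```

```text
time: 9.45
position: [0.5681, -0.0728, 0.1236]
tool_rot: [3.131, 0.252, 0.004]
ft_force: [-1.0, -0.7, 0.5]
grip_width: 0.862
grip_force: 0.0
t 9.45 pos [ 0.5681 -0.0728  0.1236] shift mm [-1.2 -0.7  1.6] turn [ 0.  -0.1 -0. ] q7 -1.2 F [-1.  -0.7  0.5] w 75.0 gf 0.0
[-0.0977 -0.0012  0.1236]
block [ 0.0412 -0.0005  0.082 ]
[array([ 0.0611, -0.0234,  0.082 ]), array([ 0.0213, -0.0225,  0.082 ]), array([0.0214, 0.0218, 0.082 ]), array([0.0617, 0.0225, 0.082 ])]
```

View pics/s5.png

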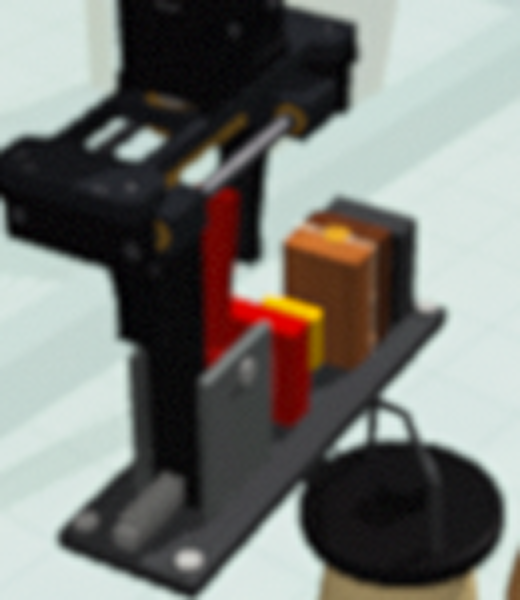

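The gripper straddles the handle (crop px 175,270) and the trigger (222,280). The block stands with a gap of about 20 mm to the pad, at clamp x=41, y≈0, and square to the jaws. First squeeze, with the force limited to 11 N.

```bash
cat >> h.py <<'E'
def look():
    s=ctrl.get_state();d=cap('scene');h=cv2.cvtColor(d['image'],cv2.COLOR_RGB2HSV).astype(int);H,S,V=h[...,0],h[...,1],h[...,2]
    r=np.zeros(H.shape,bool);r[195:290,255:345]=1
    y=np.argwhere(r&(H>22)&(H<34)&(S>170)&(V>110))[:,::-1];q=np.argwhere(r&((H<5)|(H>175))&(S>180)&(V>90))[:,::-1]
    q2=q[(q[:,1]>232)]
    print('t',round(s['time'],2),'w',round(s['grip_width']*87,1),'gf',round(s['grip_force'],1),'F',s['ft_force'].round(1),'tcp clamp',(toclamp(s['position'])*1e3).round(1),'| yellow n',len(y),y.mean(0).round(2) if len(y) else '','red n',len(q),q.max(0),q2.mean(0).round(2))
    return d
E
python3 -c "
from h import *
look()"
python3 -m handwheel '[{"x":0,"y":0,"z":0,"wx":0,"wy":0,"wz":0},{"x":0,"y":0,"z":0,"wx":0,"wy":0,"wz":0},{"x":0,"y":0.001,"z":0,"wx":0,"wy":0,"wz":0},{"x":0,"y":0.0025,"z":0,"wx":0,"wy":0,"wz":0},{"x":0,"y":0.004,"z":0,"wx":0,"wy":0,"wz":0},{"x":0,"y":0.0055,"z":0,"wx":0,"wy":0,"wz":0},{"x":0,"y":0.007,"z":0,"wx":0,"wy":0,"wz":0},{"x":0,"y":0.007,"z":0,"wx":0,"wy":0,"wz":0},{"x":0,"y":0.007,"z":0,"wx":0,"wy":0,"wz":0},{"x":0,"y":0.007,"z":0,"wx":0,"wy":0,"wz":0}]' 0.031 11
python3 -c "
from h import *
look()"
```

```text
t 9.55 w 74.9 gf 0.0 F [0.1 0.7 0. ] tcp clamp [-97.6  -1.  123.4] | yellow n 23 [303.91 236.65] red n 488 [307 265] [295.59 246.75]
time: 10.43
position: [0.5683, -0.0778, 0.1226]
tool_rot: [-3.129, -0.253, -0.0]
ft_force: [-1.9, 5.2, 4.2]
grip_width: 0.363
grip_force: 11.5
t 10.43 w 31.6 gf 11.5 F [-1.9  5.2  4.2] tcp clamp [-102.6   -0.7  122.6] | yellow n 0  red n 380 [310 261] [300.08 245.58]
```

```bash
python3 -m handwheel '[{"x":0,"y":-0.003,"z":0,"wx":0,"wy":0,"wz":0},{"x":0,"y":-0.0065,"z":0,"wx":0,"wy":0,"wz":0},{"x":0,"y":-0.0065,"z":0,"wx":0,"wy":0,"wz":0},{"x":0,"y":-0.0065,"z":0,"wx":0,"wy":0,"wz":0},{"x":0,"y":-0.0065,"z":0,"wx":0,"wy":0,"wz":0},{"x":0,"y":-0.0065,"z":0,"wx":0,"wy":0,"wz":0}]' 0.056 11
python3 - <<'E'
from h import *
d=look();cv2.imwrite('pics/s6.png',cv2.resize(d['image'][190:280,260:350,::-1],None,fx=6,fy=6,interpolation=cv2.INTER_CUBIC))
im=d['image'];print([im[v,u].tolist() for v in(236,240,244) for u in (304,306,308,310,312,314,316)])
E
```

```text
time: 10.98
position: [0.5667, -0.0735, 0.1218]
tool_rot: [3.131, 0.251, -0.001]
ft_force: [-0.0, 0.6, -1.4]
grip_width: 0.624
grip_force: 0.6
t 10.98 w 54.3 gf 0.6 F [-0.   0.6 -1.4] tcp clamp [-98.1   0.2 121.8] | yellow n 0  red n 559 [310 262] [297.67 244.53]
[[223, 12, 0], [226, 44, 0], [219, 72, 0], [211, 133, 0], [147, 105, 0], [89, 53, 18], [79, 42, 19], [154, 4, 0], [174, 4, 0], [139, 6, 2], [126, 53, 0], [117, 82, 0], [91, 53, 15], [80, 42, 19], [100, 5, 3], [105, 4, 1], [114, 6, 0], [124, 62, 0], [119, 85, 0], [89, 53, 22], [81, 44, 20]]
```

View pics/s6.png

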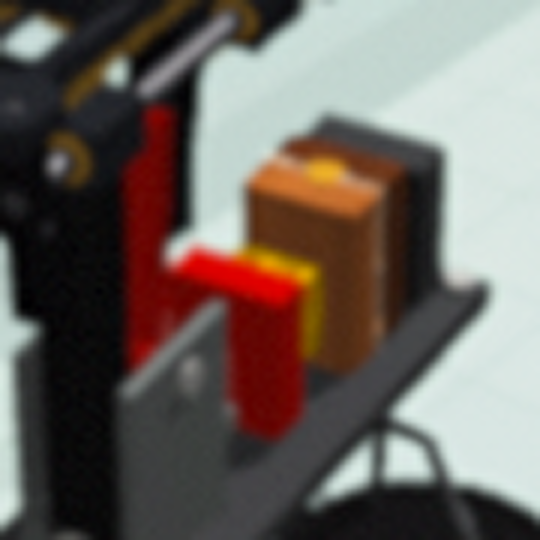

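The jaw has advanced (red front edge at crop px 303), the pad is still a little off or about touching the block, and the trigger has sprung back. I add an edge measurement of jaw and block and pump again.

```bash
cat >> h.py <<'E'
def rayY(d,u,v,y):
    T=np.array(d['world_to_cam']);r=T[:3,:3].T@np.linalg.solve(np.array(d['K']),[u,v,1.]);c=-T[:3,:3].T@T[:3,3]
    return toclamp(c+r*((y-toclamp(c)[1])/(r@CY)))
def jaw(d):
    im=cv2.GaussianBlur(d['image'],(3,3),0).astype(float);a=im[...,0]-im[...,1]
    o=[]
    for z in(.050,.055,.060,.065,.025):
        # walk along the clamp line y=-.023 at height z on the jaw's side face, find red->other edge
        xs=np.arange(-.06,.06,.0005);P=np.array([proj(d,cl(x,-.023,z)) for x in xs],np.float32)
        g=cv2.remap(a.astype(np.float32),P[:,:1],P[:,1:],cv2.INTER_LINEAR).ravel()
        on=g>0.5*np.percentile(g,90) if z<.03 else g>55
        i=np.where(on&(xs<.03))[0];o.append(round(xs[i[-1]]*1e3,1) if len(i) else None)
    # block front edge at y=-.023: brown begins; yellow strip: G high, B low
    print('jaw front clamp x by z',o)
E
python3 -c "
from h import *
d=look();jaw(d)"
python3 -m handwheel '[{"x":0,"y":0,"z":0,"wx":0,"wy":0,"wz":0},{"x":0,"y":0.001,"z":0,"wx":0,"wy":0,"wz":0},{"x":0,"y":0.0025,"z":0,"wx":0,"wy":0,"wz":0},{"x":0,"y":0.004,"z":0,"wx":0,"wy":0,"wz":0},{"x":0,"y":0.0055,"z":0,"wx":0,"wy":0,"wz":0},{"x":0,"y":0.007,"z":0,"wx":0,"wy":0,"wz":0},{"x":0,"y":0.007,"z":0,"wx":0,"wy":0,"wz":0},{"x":0,"y":0.007,"z":0,"wx":0,"wy":0,"wz":0}]' 0.031 11
python3 -c "
from h import *
d=look();jaw(d)"
```

```text
t 11.03 w 55.2 gf 0.6 F [ 0.2  0.8 -1.3] tcp clamp [-98.1   0.2 121.8] | yellow n 0  red n 563 [310 262] [297.77 244.6 ]
jaw front clamp x by z [np.float64(-10.0), np.float64(-10.0), np.float64(-9.5), np.float64(-6.0), np.float64(-9.5)]
time: 11.75
position: [0.5678, -0.0778, 0.1226]
tool_rot: [-3.128, -0.253, 0.001]
ft_force: [-3.2, 6.6, 4.4]
grip_width: 0.364
grip_force: 11.4
t 11.75 w 31.7 gf 11.4 F [-3.2  6.6  4.4] tcp clamp [-102.6   -0.2  122.6] | yellow n 0  red n 433 [312 259] [302.37 244.1 ]
jaw front clamp x by z [np.float64(3.0), np.float64(2.5), np.float64(2.5), np.float64(2.5), np.float64(0.0)]
```

```bash
python3 -m handwheel '[{"x":0,"y":-0.003,"z":0,"wx":0,"wy":0,"wz":0},{"x":0,"y":-0.0068,"z":0,"wx":0,"wy":0,"wz":0},{"x":0,"y":-0.0068,"z":0,"wx":0,"wy":0,"wz":0},{"x":0,"y":-0.0068,"z":0,"wx":0,"wy":0,"wz":0},{"x":0,"y":-0.0068,"z":0,"wx":0,"wy":0,"wz":0},{"x":0,"y":-0.0068,"z":0,"wx":0,"wy":0,"wz":0}]' 0.056 11
python3 -c "
from h import *
d=look();jaw(d)"
python3 -m handwheel '[{"x":0,"y":0,"z":0,"wx":0,"wy":0,"wz":0},{"x":0,"y":0.001,"z":0,"wx":0,"wy":0,"wz":0},{"x":0,"y":0.0025,"z":0,"wx":0,"wy":0,"wz":0},{"x":0,"y":0.004,"z":0,"wx":0,"wy":0,"wz":0},{"x":0,"y":0.0055,"z":0,"wx":0,"wy":0,"wz":0},{"x":0,"y":0.007,"z":0,"wx":0,"wy":0,"wz":0},{"x":0,"y":0.007,"z":0,"wx":0,"wy":0,"wz":0},{"x":0,"y":0.007,"z":0,"wx":0,"wy":0,"wz":0}]' 0.031 11
python3 - <<'E'
from h import *
d=look();jaw(d)
cv2.imwrite('pics/s7.png',cv2.resize(d['image'][190:280,260:350,::-1],None,fx=6,fy=6,interpolation=cv2.INTER_CUBIC))
E
```

```text
time: 12.3
position: [0.567, -0.0737, 0.1219]
tool_rot: [3.131, 0.251, -0.0]
ft_force: [0.7, 2.2, -0.3]
grip_width: 0.632
grip_force: 0.6
t 12.3 w 55.0 gf 0.6 F [ 0.7  2.2 -0.3] tcp clamp [-9.840e+01 -1.000e-01  1.219e+02] | yellow n 0  red n 571 [312 259] [300.82 243.68]
jaw front clamp x by z [np.float64(3.0), np.float64(3.0), np.float64(2.5), np.float64(2.5), np.float64(0.0)]
time: 13.02
position: [0.568, -0.0778, 0.1227]
tool_rot: [-3.127, -0.253, 0.001]
ft_force: [-3.6, 5.8, 5.8]
grip_width: 0.364
grip_force: 11.4
t 13.02 w 31.7 gf 11.4 F [-3.6  5.8  5.8] tcp clamp [-102.6   -0.4  122.7] | yellow n 0  red n 468 [314 257] [303.95 243.03]
jaw front clamp x by z [np.float64(11.5), np.float64(11.5), np.float64(11.0), np.float64(11.5), np.float64(10.0)]
```

View pics/s7.png

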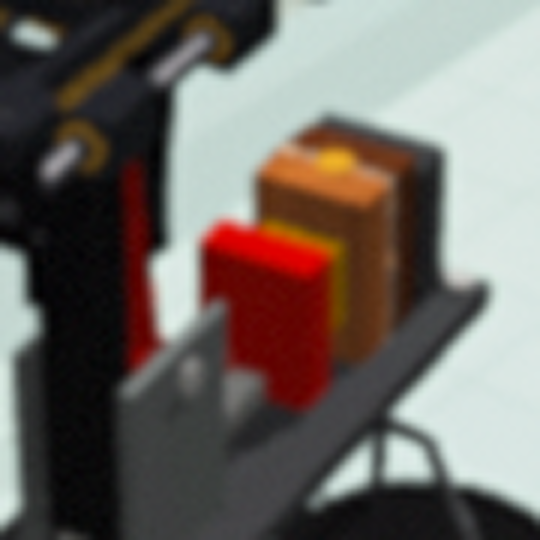

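The pad (crop px 335,280) now touches the block, which has moved close to the far jaw. The jaw front is at x≈11.5 mm. The net wrist force shows my arm shift was about 2 mm too long, so I shorten it to keep trigger and handle forces equal.

```bash
cat >> h.py <<'E'
def block():
    d=cap('top');h=cv2.cvtColor(d['image'],cv2.COLOR_RGB2HSV).astype(int);im=d['image'].astype(int)
    m=np.zeros(h.shape[:2],bool);m[265:310,275:316]=1
    m&=((im[...,0]-im[...,2])>18)&(h[...,0]>4)&(h[...,0]<22)
    p=np.argwhere(m)[:,::-1].astype(np.float32);r=cv2.minAreaRect(p)
    W=np.array([toclamp(ray(d,*q,.082)) for q in cv2.boxPoints(r)]);print('block top n',len(p),'ctr',(toclamp(ray(d,*p.mean(0),.082))*1e3).round(1),'corners',(W[:,:2]*1e3).round(1).tolist())
E
python3 -c "
from h import *
block()"
python3 -m handwheel '[{"x":0,"y":-0.003,"z":0,"wx":0,"wy":0,"wz":0},{"x":0,"y":-0.0068,"z":0,"wx":0,"wy":0,"wz":0},{"x":0,"y":-0.0068,"z":0,"wx":0,"wy":0,"wz":0},{"x":0,"y":-0.0068,"z":0,"wx":0,"wy":0,"wz":0},{"x":0,"y":-0.0068,"z":0,"wx":0,"wy":0,"wz":0},{"x":0,"y":-0.0068,"z":0,"wx":0,"wy":0,"wz":0}]' 0.056 10
python3 -c "
from h import *
d=look();jaw(d);block()"
python3 -m handwheel '[{"x":0,"y":0,"z":0,"wx":0,"wy":0,"wz":0},{"x":0,"y":0,"z":0,"wx":0,"wy":0,"wz":0},{"x":0,"y":0,"z":0,"wx":0,"wy":0,"wz":0},{"x":0,"y":0.001,"z":0,"wx":0,"wy":0,"wz":0},{"x":0,"y":0.001,"z":0,"wx":0,"wy":0,"wz":0},{"x":0,"y":0.002,"z":0,"wx":0,"wy":0,"wz":0},{"x":0,"y":0.002,"z":0,"wx":0,"wy":0,"wz":0}]' 0.031 10
python3 - <<'E'
from h import *
d=look();jaw(d);block()
E
```

```text
block top n 432 ctr [46.1 -0.5 82. ] corners [[69.8, -24.1], [10.5, -23.4], [11.0, 23.3], [70.0, 22.5]]
time: 13.62
position: [0.5671, -0.0739, 0.1219]
tool_rot: [3.131, 0.251, -0.0]
ft_force: [0.1, 1.0, -1.0]
grip_width: 0.635
grip_force: 0.7
t 13.62 w 55.2 gf 0.7 F [ 0.1  1.  -1. ] tcp clamp [-9.860e+01 -1.000e-01  1.219e+02] | yellow n 0  red n 604 [314 257] [302.13 242.8 ]
jaw front clamp x by z [np.float64(9.5), np.float64(11.5), np.float64(11.5), np.float64(11.5), np.float64(9.5)]
block top n 432 ctr [46.3 -0.4 82. ] corners [[69.9, -23.7], [19.5, -23.7], [19.3, 23.1], [69.4, 23.0]]
time: 14.3
position: [0.5675, -0.0755, 0.1224]
tool_rot: [-3.131, -0.251, -0.0]
ft_force: [0.1, 0.6, 2.4]
grip_width: 0.419
grip_force: 10.1
t 14.3 w 36.4 gf 10.1 F [0.1 0.6 2.4] tcp clamp [-100.3   -0.3  122.4] | yellow n 0  red n 525 [314 257] [302.98 242.87]
jaw front clamp x by z [np.float64(11.0), np.float64(10.5), np.float64(10.5), np.float64(11.0), np.float64(9.0)]
block top n 425 ctr [46.1 -0.6 82. ] corners [[69.8, -24.5], [10.0, -23.1], [10.9, 23.6], [70.4, 22.1]]
```

Run:
```python
from h import *
d=cap('scene');T=cap('top')
im=cv2.imread('pics/scene0.png')[:,:,::-1];d0=dict(d,image=np.ascontiguousarray(im));jaw(d0)
t0=cv2.imread('pics/top0.png')[:,:,::-1].astype(float)
# profile along clamp x at y=-8..8: pad top z=.064 in first and present top pictures
xs=np.arange(-.03,.05,.002)
for nm,I in(('t0',t0),('now',T['image'].astype(float))):
    acc=0
    for y in(-.012,-.006,0,.006,.012):
        P=np.array([proj(T,cl(x,y,.064)) for x in xs],np.float32)
        acc=acc+cv2.remap(I[...,:3].astype(np.float32),P[:,:1],P[:,1:],cv2.INTER_LINEAR)[:,0]
    print(nm,[(round(x*1e3),*map(int,c/5)) for x,c in zip(xs,acc)])
# scene profile on pad side y=-.017,z=.05
xs=np.arange(-.03,.05,.002)
for nm,I in(('s0',d0['image']),('now',d['image'])):
    P=np.array([proj(d,cl(x,-.017,.054)) for x in xs],np.float32)
    c=cv2.remap(I.astype(np.float32),P[:,:1],P[:,1:],cv2.INTER_LINEAR)[:,0];print(nm,[(round(x*1e3),*map(int,q)) for x,q in zip(xs,c)])
```

```text
jaw front clamp x by z [np.float64(-23.0), np.float64(-23.0), np.float64(-23.0), np.float64(-23.0), np.float64(-23.5)]
t0 [(-30, 107, 15, 14), (-28, 109, 16, 14), (-26, 114, 16, 15), (-24, 114, 16, 14), (-22, 43, 11, 10), (-20, 8, 14, 15), (-18, 13, 14, 15), (-16, 13, 13, 14), (-14, 11, 11, 13), (-12, 7, 8, 13), (-10, 40, 31, 11), (-8, 135, 102, 25), (-6, 147, 112, 28), (-4, 146, 114, 29), (-2, 146, 119, 29), (0, 62, 52, 22), (2, 22, 24, 31), (4, 27, 27, 30), (6, 29, 30, 30), (8, 29, 29, 32), (10, 25, 25, 27), (12, 21, 22, 23), (14, 22, 22, 23), (16, 22, 22, 23), (18, 22, 22, 23), (20, 21, 21, 23), (22, 20, 20, 22), (24, 21, 21, 22), (26, 21, 21, 22), (28, 19, 19, 21), (30, 18, 19, 19), (32, 17, 16, 18), (34, 16, 17, 18), (36, 18, 18, 19), (38, 17, 17, 17), (40, 15, 15, 17), (42, 16, 15, 17), (44, 18, 17, 19), (46, 15, 16, 17), (48, 15, 14, 15)]
now [(-30, 18, 19, 22), (-28, 19, 20, 22), (-26, 18, 19, 21), (-24, 17, 18, 20), (-22, 17, 18, 21), (-20, 18, 19, 21), (-18, 19, 19, 22), (-16, 19, 19, 22), (-14, 18, 19, 21), (-12, 24, 24, 28), (-10, 24, 26, 29), (-8, 14, 21, 26), (-6, 49, 2
[... 1219 characters left out ...]

now [(-30, 98, 2, 0), (-28, 99, 6, 2), (-26, 99, 6, 4), (-24, 99, 3, 3), (-22, 99, 3, 2), (-20, 99, 5, 2), (-18, 100, 6, 3), (-16, 100, 8, 3), (-14, 100, 6, 2), (-12, 99, 3, 0), (-10, 99, 4, 2), (-8, 100, 6, 3), (-6, 100, 6, 2), (-4, 100, 6, 1), (-2, 101, 7, 2), (0, 104, 7, 4), (2, 105, 5, 3), (4, 107, 4, 2), (6, 110, 5, 3), (8, 112, 5, 3), (10, 114, 8, 1), (12, 116, 12, 0), (14, 118, 23, 0), (16, 119, 33, 0), (18, 118, 43, 0), (20, 116, 55, 0), (22, 113, 62, 0), (24, 108, 66, 0), (26, 103, 68, 2), (28, 97, 64, 7), (30, 90, 59, 8), (32, 85, 52, 11), (34, 80, 46, 16), (36, 79, 44, 18), (38, 79, 44, 21), (40, 81, 45, 21), (42, 82, 45, 21), (44, 84, 46, 23), (46, 86, 47, 22), (48, 88, 48, 21)]
```

The top view shows everything now. The jaw-to-pad gap went from 13.2 mm (free) to about 10.5 mm, so the pad is pressed in about 2.7 mm. The pad face is at x≈30 and the block's far edge at 70, so the block is home. I make this a function and raise the force step by step in the current squeeze.

```bash
cat >> h.py <<'E'
def press():
    d=cap('top');s=ctrl.get_state();xs=np.arange(-.03,.05,.0002);acc=0
    for y in(-.012,-.006,0,.006,.012):
        P=np.array([proj(d,cl(x,y,.064)) for x in xs],np.float32)
        acc=acc+cv2.remap(d['image'].astype(np.float32),P[:,:1],P[:,1:],cv2.INTER_LINEAR)[:,0]/5
    r,g=acc[:,0]-acc[:,1],acc[:,1]
    i=np.where(r>.5*np.percentile(r[xs<.02],90));k=[j for j in i[0] if xs[j]<.019][-1]
    m=g[k:k+80];j=k+np.where(m>.5*np.percentile(m,90))[0][0]
    print('t',round(s['time'],2),'w',round(s['grip_width']*87,1),'gf',round(s['grip_force'],1),'F',s['ft_force'].round(1),'red edge',round(xs[k]*1e3,1),'yellow start',round(xs[j]*1e3,1),'gap',round((xs[j]-xs[k])*1e3,1),'p~',round(13.2-(xs[j]-xs[k])*1e3,1))
E
python3 -c "
from h import *
press()"
python3 -m handwheel '[{"x":0,"y":0.0005,"z":0,"wx":0,"wy":0,"wz":0},{"x":0,"y":0.0005,"z":0,"wx":0,"wy":0,"wz":0},{"x":0,"y":0.0005,"z":0,"wx":0,"wy":0,"wz":0},{"x":0,"y":0.0005,"z":0,"wx":0,"wy":0,"wz":0}]' 0.031 11
python3 -c "
from h import *
press()"
python3 -m handwheel '[{"x":0,"y":0.0005,"z":0,"wx":0,"wy":0,"wz":0},{"x":0,"y":0.0005,"z":0,"wx":0,"wy":0,"wz":0},{"x":0,"y":0.0005,"z":0,"wx":0,"wy":0,"wz":0},{"x":0,"y":0.0005,"z":0,"wx":0,"wy":0,"wz":0}]' 0.031 12
python3 -c "
from h import *
press()"
```

```text
t 14.55 w 36.4 gf 10.1 F [-0.7  0.9  3.8] red edge 10.0 yellow start 20.4 gap 10.4 p~ 2.8
time: 14.88
position: [0.5676, -0.0758, 0.1224]
tool_rot: [-3.131, -0.252, -0.0]
ft_force: [-1.9, 2.1, 4.9]
grip_width: 0.408
grip_force: 11.2
t 14.93 w 35.7 gf 11.2 F [-1.7  2.6  5.4] red edge 10.6 yellow start 20.4 gap 9.8 p~ 3.4
time: 15.27
position: [0.5676, -0.0762, 0.1224]
tool_rot: [-3.131, -0.252, -0.0]
ft_force: [-1.5, 2.4, 6.0]
grip_width: 0.401
grip_force: 12.3
t 15.32 w 34.8 gf 12.3 F [-2.4  1.4  5.4] red edge 11.6 yellow start 20.6 gap 9.0 p~ 4.2
```

```bash
python3 -m handwheel '[{"x":0,"y":0.0004,"z":0,"wx":0,"wy":0,"wz":0},{"x":0,"y":0.0004,"z":0,"wx":0,"wy":0,"wz":0},{"x":0,"y":0.0004,"z":0,"wx":0,"wy":0,"wz":0},{"x":0,"y":0.0004,"z":0,"wx":0,"wy":0,"wz":0},{"x":0,"y":0.0004,"z":0,"wx":0,"wy":0,"wz":0},{"x":0,"y":0.0004,"z":0,"wx":0,"wy":0,"wz":0}]' 0.031 13
python3 - <<'E'
from h import *
press();block()
d=cap('top');cv2.imwrite('pics/t8.png',cv2.resize(d['image'][235:325,250:400,::-1],None,fx=5,fy=5,interpolation=cv2.INTER_CUBIC))
E
```

```text
time: 15.82
position: [0.5677, -0.0765, 0.1224]
tool_rot: [-3.131, -0.252, -0.0]
ft_force: [-1.7, 2.8, 5.8]
grip_width: 0.397
grip_force: 13.4
t 15.87 w 34.4 gf 13.4 F [-1.1  1.7  4.5] red edge 12.0 yellow start 20.4 gap 8.4 p~ 4.8
block top n 429 ctr [46.5 -0.5 82. ] corners [[70.3, -23.7], [19.8, -23.7], [19.6, 23.1], [69.8, 23.0]]
```

View pics/t8.png

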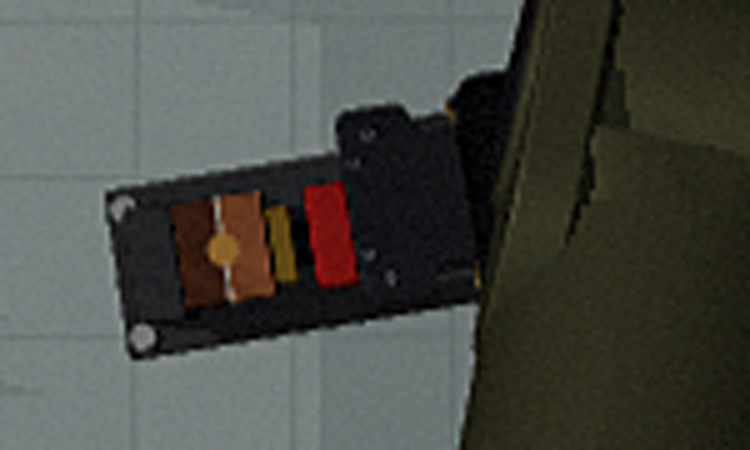

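The block (crop px 222,248) is square against the far jaw, the pad (282,245) is pressed on it, and the trigger is held. The pad is in 4.8 mm by image and at most about 7 mm by force, both within the right range.

```bash
python3 -c "
from h import *
press();print(ctrl.close_job())"
```

```text
t 16.02 w 34.0 gf 13.4 F [-1.9  3.   5.9] red edge 12.0 yellow start 20.6 gap 8.6 p~ 4.6
the job is handed in; nothing more can be done
None
```

The lamp foot stands square against the far jaw, with the pad pressed in about 4.6 mm by image (force suggests up to about 7 mm, still in range); I handed the job in at 16 s with the trigger still held squeezed, and no verdict came back.

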